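Lock the rider, then shim the optical rail off its rest

TASK

Get the optical rail ready: slide its rider along the rail until it is fully home against the end stop, and then swing the rider's clamp lever round as far as it goes, so that it lies along the rail. Then push the wooden wedge, flat on the bench and thin end first, under the rail's free end until that end just lifts off, about 5 mm higher than before, and finish while still holding the wedge there, with the robot touching only the wedge. Leave the beaker, the bottle and the brass weight standing where they are.

Things in the scene. Friction and masses are not known exactly. Their poses are not given: they have to be found in the camera images.
- rail_base: Grey base plate (90 x 260 x 10 mm) fixed to the bench under the optical rail. Origin on the bench (z = 0) below the rail's centre line; y runs along the rail from its hinged end (pin at y = -160 mm, 26.5 mm up) to its free end, x to the clamp lever's side, z up. The plate ends at y = +70 mm; from there to the rail's end at y = +165 mm the bench below the rail is bare.
- rail (a joint): Tilt of the optical rail (aluminium bar 40 mm wide, 25 mm high, top 39 mm above the bench) about its hinge pin, rad: 0 when it rests on its pad on the base, growing as the free end rises; 0.0156 is 5 mm at the nose. Only its weight (about 5 N at the nose) holds it down.
- rail_nose (a point): Lowest point of the rail's free end, mid-width: underside of its rounded nose (radius 5 mm), 14 mm above the bench when the rail rests, 320 mm from the hinge pin, at y = +160 mm in the base's frame. Axes as the base's.
- rider (a joint): Position of the rider along the rail, m: 0 nearest the hinge, 0.110 fully home against the end stop (a dark block across the rail, 40 mm wide, 12 mm long, centred at y = +56 mm in the base's frame, top 69 mm above the bench). About 2 N of friction; it stays where left and cannot come off.
- rider_post (a point): Centre of the rider's upright round aluminium post, 28 mm in diameter, 38 mm high, on the rider's grey block; the centre is 77 mm above the bench, the block's top 58 mm, the post's top 96 mm. The block is 60 mm long along the rail and reaches 30 mm to the -x and 52 mm to the +x side of the post. Axes as the base's.
- lever (a joint): Clamp lever on the rider, rad: 0 (open) when it points straight out from the rail along the base's +x; 1.571 (fully locked) when it points along the rail to the free end, the base's +y. Turns about a vertical axis, counter-clockwise from above, with light friction (0.05 N m); stays where left.
- lever_axis (a point): Point on the lever's vertical axis at the height of the middle of its knob, 40 mm to the +x side of the rider's post; moves with the rider.
- lever_knob (a point): Middle of the round steel upright knob at the lever's end, 55 mm from the lever's axis, 83 mm above the bench. The knob is 14 mm in diameter; its free part above the 7 mm thick lever bar reaches from 69 to 96 mm above the bench.
- wedge_grip (a point): Centre of the upright grip block (30 mm wide in x, 30 long in y, 45 high) at the thick end of the loose wooden wedge, which stands on the bench, about 0.1 kg, 40 mm wide, 130 long. The thin end, 3 mm thick, is 115 mm from this point along -y of this frame; the top rises evenly 1 in 4 over 100 mm to 28 mm at the grip block's foot.
- wedge_tip (a point): Middle of the wedge's thin end, at its underside. Axes as for the grip: the wedge's thin end points along -y.
- beaker_mid (a point): Bystander: centre of a glass beaker, 68 mm in diameter and 85 mm high.
- bottle_mid (a point): Bystander: centre of a white plastic bottle, 56 mm in diameter and 100 mm high.
- brass_mass_mid (a point): Bystander: centre of a brass weight, 48 mm in diameter and 34 mm high with its knob.
Not all that is in view belongs to the job. What is meant by the part that bears wedge_grip is not turquoise, and is the larger of those in its own colour.

How it is judged:
On the way, in this order (a step that is already met when the one before it is completed fails the run):
1. the rider is home against the end stop (value of joint rider above 0.105 m), for 0.2 s.
2. the lever is turned to locked with the rider home (value of joint rider above 0.105 m and value of joint lever above 1.38 rad), for 0.2 s.
3. the wedge, pushed under the nose, lifts the rail (all of step 2 and value of joint rail above 0.0065 rad and contact force between wedge and rail above 0.5 N), for 0.2 s.
At the end, for the whole second after the job is handed in: Rider within 5 mm of its stop, lever within 0.19 rad of locked; rail nose 2 to 8.5 mm above its rest height, carried by the wedge, which lies still and flat on the bench (tilt under 0.06 rad); fingers still pressing or gripping the wedge (over 0.8 N), robot clear of rail, rider and lever (all of step 3 and value of joint rail below 0.0265 rad and height (world z) of wedge_tip below 0.004 m and height (world z) of wedge_grip below 0.0265 m and angle between wedge_grip's own z axis and vertical below 0.06 rad and contact force between the fingers and wedge above 0.8 N and contact force between each of the arm, the fingers and rail below 0.3 N and linear speed of wedge below 0.02 m/s); the arm keeps its last pose, push and grip.
It fails at once if beaker moved more than 20 mm or tipped (distance of beaker_mid from where it was at the start of the episode above 0.02 m or angle between beaker_mid's own z axis and vertical above 0.4 rad).
It fails at once if bottle moved more than 20 mm or tipped (distance of bottle_mid from where it was at the start of the episode above 0.02 m or angle between bottle_mid's own z axis and vertical above 0.4 rad).
It fails at once if brass_mass moved more than 20 mm or tipped (distance of brass_mass_mid from where it was at the start of the episode above 0.02 m or angle between brass_mass_mid's own z axis and vertical above 0.4 rad).
It also fails if it takes over 67 s, if anything falls off the work surface, if the arm or the gripper's body presses on something with over 40 N, if the wrist force passes 120 N, or if a joint passes its speed limit or range.

ROBOT

A 7-joint arm with a two-finger parallel gripper is mounted at the origin on the work surface. World frame = base frame: x ahead of the robot, y to its left, z up, the work surface at z = 0. Lengths are in m, angles in rad, forces in N, time in s.
With the tool pointing down it reaches from about 0.425 to 0.875 m from the base axis. Payload 4.7 kg.
Tool frame: the origin (TCP) lies on the mounting face of the last link; the fingertips stand 182 mm ahead of it and the grasp point (between the pads) lies 164 mm ahead of it; z points along the fingers, y is the direction in which the jaws open and shut (so a half turn about z gives the same grasp; the last joint's range is limited). The gripper opens to 87 mm and grips with 3 to 60 N. Pads are 19 mm wide; open, the fingers measure 117 mm over their backs; the gripper's body (75 mm by 190 mm) begins 51 mm behind the grasp point.
Start: joints at [-1.298, 0.321, -0.07, 1.45, 0.023, 1.371, -0.057], TCP at [0.166, 0.628, 0.405] pointing down, gripper open.
Joint ranges: [-2.86, 2.86], [-0.3, 2.09], [-1.38, 1.24], [0.06, 2.45], [-1.56, 4.7], [0.09, 2.05], [-2.69, 2.69]. Speed limits (rad/s): [2.57, 2.57, 3.14, 3.14, 3.14, 3.14, 3.14].

INTERFACE

Orientations are given as a rotation vector (axis times angle).
In Python, from bench import ctrl gives the robot as it stands. The module is installed in compiled form; this text tells all that it offers.
- The arm moves only by the tool play_rows, never from a script. Its argument "targets" is text: rows parted by semicolons, each of 7 numbers parted by spaces: the shift along the tool's x, y, z in cm, then the turn, a rotation vector about the tool's x, y, z in rad, then the opening, from -1 (shut) to 1 (fully open). In form: x y z ax ay az grip; .... A call has 1 to 20 rows; each row shifts and turns the pose as measured when the row begins, along the tool's axes as they then stand; what a row does not reach is not made up. A row lasts 1/8 s, in which the tool goes at most 62.5 mm and 10.7 degrees, less where a joint would pass 70% of its speed; a pose out of reach is approached as far as the arm can. A call is refused whole if a number of a shift passes 6.25 or a number of a turn 0.188, either way. A call with a gripper value outside its range is refused whole. The fingers move at their own pace and stop on an object; "newtons" is the grip in N (left out, the last holds). Time passes only in rows, so rows that do not move let the fingers close. It gives the time, the measured TCP pose, the force and the opening at its end, in the units of the state.
- ctrl.get_state(): the state, without advancing time (a new reading comes with each control period).
- ctrl.get_image(name): name is "side" or "top" or "wrist"; returns a dict with "pixels" (400x640x3 uint8, blue, green, red), "depth" (400x640 float32, m along the optical axis (not along the pixel's ray), 0 where there is no reading), "intrinsics" (3x3 intrinsics, pixels), "k1" (the pictures are not rectified: a ray, as slopes to the right and down, at radius r is drawn at 1 + k1 r^2 times it, then the intrinsics apply), "R" (3x3) and "t" (3): a world point X has camera coordinates R X + t. Camera axes: x right, y down, z forward; pixel columns grow to the right and rows downward; lengths in m; the calibration is good to about 2 mm. A picture is of the moment at which its call begins.
- ctrl.close_job(): hands the job in, once; it reports no verdict.
The state is a dict: "time": time; "joint_positions": joint angles; "qd": joint speeds; "joint_torque": joint torques, N m; "position": TCP position; "tool_rot": TCP orientation; "ft_force": force on the tool from outside, world axes, zero at the start; "torque": the same for the moment, N m; "grip_width": opening from 0.0 (shut) to 1.0 (fully open).
Only numpy, scipy, OpenCV 4.12 (cv2) and the standard library are available. Lean on these libraries where they do the work, as an engineer would, in place of code of your own. Each camera call takes 0.05 s, during which the arm holds its last target.

## Working session

There is one attempt and no reset: what is moved stays moved. The work goes in short steps, Python scripts to look and compute and a tool call to move; the robot and the scene stay as the last step left them, time stands still between calls to the robot, and variables do not carry over. Pictures are saved under pics/ and viewed, and the job is handed in when it is done.

Besides the shell and the picture viewer there is one more tool, called after ">>>" as a command line: name --argument value ..., lists and objects as JSON in quotes. play_rows: Moves the arm, as the interface text tells. Its arguments: {"type":"object","properties":{"targets":{"type":"string"},"newtons":{"type":"number"}},"required":["targets"]}

```bash
mkdir -p pics; ls
cat > h.py <<'E'
import numpy as np, cv2
from bench import ctrl
def grab(n):
    im=ctrl.get_image(n); return im
def save(n,f):
    im=grab(n); cv2.imwrite('pics/'+f,im['pixels']); np.savez('pics/'+f[:-4]+'.npz',**{k:np.array(v) for k,v in im.items()}); return im
def load(f): return dict(np.load('pics/'+f+'.npz'))
def slopes(im,px):
    K=np.array(im['intrinsics']);k=float(im['k1'])
    return cv2.undistortPoints(np.array(px,float).reshape(-1,1,2),K,np.array([k,0,0,0,0.]),None,None).reshape(-1,2)
def onplane(im,px,z):
    s=slopes(im,px);R=np.array(im['R']);t=np.array(im['t'])
    d=np.c_[s,np.ones(len(s))]@R; c=-R.T@t
    return c+d*((z-c[2])/d[:,2])[:,None]
def bydepth(im,px):
    s=slopes(im,px);R=np.array(im['R']);t=np.array(im['t']);p=np.array(px,int).reshape(-1,2)
    z=np.array(im['depth'])[p[:,1],p[:,0]]
    return (np.c_[s,np.ones(len(s))]*z[:,None]-t)@R
def proj(im,X):
    K=np.array(im['intrinsics']);R=np.array(im['R']);t=np.array(im['t'])
    r,_=cv2.Rodrigues(R); return cv2.projectPoints(np.array(X,float).reshape(-1,1,3),r,t,K,np.array([float(im['k1']),0,0,0,0.]))[0].reshape(-1,2)
E
python3 - <<'E'
from h import *
for n in ['side','top','wrist']: 
    im=save(n,n+'0.png'); print(n,im['k1'],-np.array(im['R']).T@im['t'])
print(ctrl.get_state())
E
```

```text
pics
side -0.05126628602547353 [-0.03820197 -0.58306124  0.72539301]
top -0.1079975033199173 [ 0.33668445 -0.00305265  0.99578171]
wrist -0.035012189956409624 [0.09756479 0.64765743 0.38354789]
{'time': 0.15, 'joint_positions': array([-1.29788921,  0.32166978, -0.07008132,  1.451387  ,  0.02258977,
        1.37079239, -0.05689787]), 'qd': array([-0.00044451, -0.00156507,  0.00015105, -0.00373082,  0.00016826,
        0.00011679,  0.0008881 ]), 'joint_torque': array([ 2.74951100e-05, -4.91793716e+01, -4.04610308e-01, -3.12877035e+01,
       -6.40459196e-02,  4.05162654e-02,  1.30802559e-04]), 'position': array([0.1663453 , 0.62820353, 0.40390536]), 'tool_rot': array([-4.05352094e-01, -3.11521663e+00,  2.30212480e-03]), 'ft_force': array([ 0.07217014, -0.31584682,  0.36247019]), 'torque': array([-0.0087063 , -0.02978087, -0.03124332]), 'grip_width': 1.002168376400741}
```

View pics/top0.png

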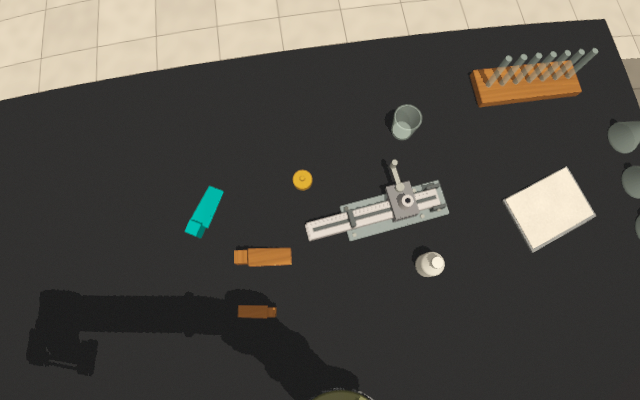

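View pics/side0.png

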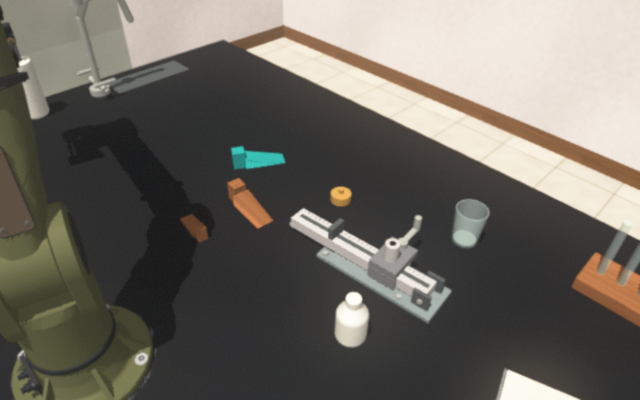

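View pics/wrist0.png

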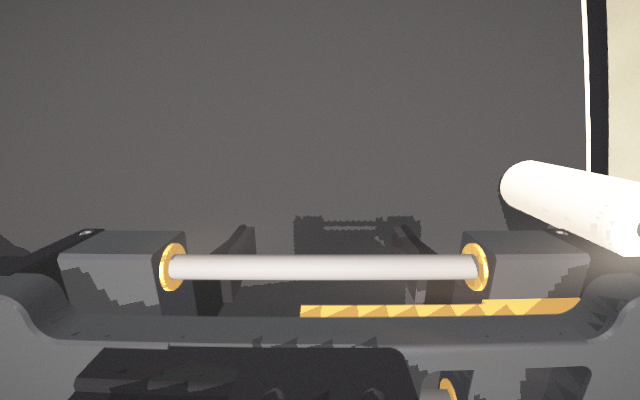

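The top view shows the rail from the hinged end (445,200) to the free end (308,232), and the rider at (405,200) with its lever up at (395,163). The large wooden wedge is at (263,257) with its grip at the left. The smaller wooden decoy is at (257,311) and a turquoise one is at (205,212). The brass weight is at (302,180), the beaker at (405,122) and the bottle at (430,264). I'll take enlarged crops and measure next.

Run:
```python
from h import *
im=load('top0'); p=im['pixels']
cv2.imwrite('pics/topc.png',cv2.resize(p[140:280,220:460],None,fx=3.3,fy=3.3,interpolation=cv2.INTER_CUBIC))
hsv=cv2.cvtColor(p,cv2.COLOR_BGR2HSV)
m=cv2.inRange(hsv,(3,90,40),(20,255,255))
n,l,s,c=cv2.connectedComponentsWithStats(m)
for i in range(1,n):
    if s[i,4]>100:
        print(s[i],c[i]); 
        pts=np.argwhere(l==i)[:,::-1]; box=cv2.boxPoints(cv2.minAreaRect(pts.astype(np.float32))); print(box.round(1).tolist()); 
        X=bydepth(im,pts); print('z',np.percentile(X[:,2],[2,25,50,75,98]).round(4), 'xy0',onplane(im,box,0.014)[:,:2].round(4).tolist())
m=cv2.inRange(hsv,(20,130,90),(32,255,255)); n,l,s,c=cv2.connectedComponentsWithStats(m)
for i in range(1,n):
    if s[i,4]>100: print('brass',s[i],onplane(im,c[i],0.02))
for nm,q in [('bottle',(436,262)),('beaker',(403,130)),('post',(408,200)),('knob',(395,162)),('leverhub',(400,186)),('stop',(351,217)),('nose_end',(308,230)),('base',(345,215)),('hinge',(440,190)),('railtop',(375,212))]:
    print(nm,bydepth(im,q).round(4))
```

```text
[ 469   60  113   48 3522] [523.67035775  84.07382169]
[[468.3999938964844, 69.5999984741211], [577.4000244140625, 57.099998474121094], [581.7999877929688, 95.4000015258789], [472.79998779296875, 107.9000015258789]]
z [0.0019 0.0291 0.0311 0.0332 0.1177] xy0 [[0.8608, -0.4977], [0.8658, -0.8392], [0.7455, -0.8095], [0.7467, -0.4801]]
[ 234  247   58   20 1031] [263.33753637 256.51697381]
[[233.39999389648438, 248.5], [290.8999938964844, 246.0], [291.70001220703125, 264.79998779296875], [234.1999969482422, 267.29998779296875]]
z [-0.0009  0.0088  0.0183  0.027   0.0476] xy0 [[0.4722, 0.186], [0.4576, 0.0475], [0.4129, 0.0518], [0.4273, 0.1891]]
[237 305  40  14 503] [256.25447316 311.40357853]
[[237.0, 305.0], [276.0, 305.0], [276.0, 318.0], [237.0, 318.0]]
z [-0.001   0.0057  0.0116  0.018   0.0337] xy0 [[0.3383, 0.1926], [0.3251, 0.1014], [0.2955, 0.1054], [0.3086, 0.1961]]
brass [293 170  19  19 292] [[ 0.61745709 -0.00287873  0.02      ]]
bottle [[ 0.3629 -0.2667  0.1013]]
beaker [[ 0.6867 -0.2621  0.0777]]
post [[ 0.5106 -0.2339  0.0961]]
knob [[ 0.6043 -0.2223  0.0952]]
leverhub [[ 0.5516 -0.2285  0.0704]]
stop [[ 0.4963 -0.1018  0.0692]]
nose_end [[0.4865 0.0009 0.0367]]
base [[ 0.5081 -0.0914  0.0413]]
hinge [[ 0.5399 -0.3413  0.0115]]
railtop [[ 0.5046 -0.1637  0.0401]]
```

View pics/topc.png

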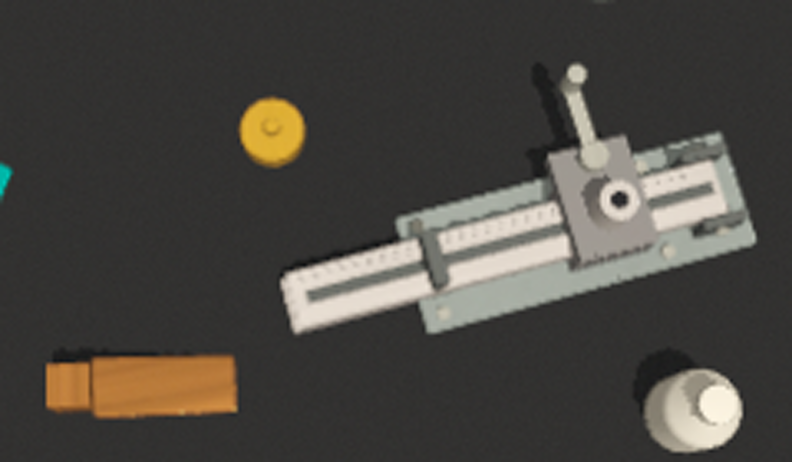

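```bash
cat > frame.py <<'E'
from h import *
def frame(im,verbose=True):
    p=im['pixels'];H,W=p.shape[:2]
    uu,vv=np.meshgrid(np.arange(W),np.arange(H)); px=np.c_[uu.ravel(),vv.ravel()]
    X=bydepth(im,px); d=np.array(im['depth']).ravel()
    hsv=cv2.cvtColor(p,cv2.COLOR_BGR2HSV).reshape(-1,3)
    box=(X[:,0]>.35)&(X[:,0]<.65)&(X[:,1]>-.42)&(X[:,1]<.06)&(d>0)
    return px,X,hsv,box
E
python3 - <<'E'
from frame import *
im=load('top0');px,X,hsv,box=frame(im)
m=box&(abs(X[:,2]-.039)<.006)&(hsv[:,2]>120)&(X[:,1]>-.35)
img=np.zeros((400,640),np.uint8);img.reshape(-1)[m]=255
n,l,s,c=cv2.connectedComponentsWithStats(img)
for i in range(1,n):
    if s[i,4]>50:print(s[i],c[i])
img=cv2.morphologyEx(img,cv2.MORPH_OPEN,np.ones((3,3)))
P=onplane(im,px[img.reshape(-1)>0],.039)[:,:2]
r=cv2.minAreaRect((P*1000).astype(np.float32));print(r,cv2.boxPoints(r).round(1).tolist())
print(np.percentile(X[m][:,2],[5,50,95]))
# base plate z=.01
m=box&(abs(X[:,2]-.010)<.005)&(hsv[:,2]>80)
img=np.zeros((400,640),np.uint8);img.reshape(-1)[m]=255
img=cv2.morphologyEx(img,cv2.MORPH_OPEN,np.ones((3,3)))
P=onplane(im,px[img.reshape(-1)>0],.010)[:,:2]
P=P[(P[:,1]<-.07)]
r=cv2.minAreaRect((P*1000).astype(np.float32));print(r,cv2.boxPoints(r).round(1).tolist())
# stop
m=box&(abs(X[:,2]-.069)<.005)&(X[:,1]>-.13)
P=onplane(im,px[m],.069)[:,:2];r=cv2.minAreaRect((P*1000).astype(np.float32));print('stop',r)
m=box&(abs(X[:,2]-.058)<.004)&(X[:,1]<-.15)
P=onplane(im,px[m],.058)[:,:2];r=cv2.minAreaRect((P*1000).astype(np.float32));print('block',r)
m=box&(X[:,2]>.09)&(X[:,2]<.102)&(X[:,1]<-.15)
img=np.zeros((400,640),np.uint8);img.reshape(-1)[m]=255
n,l,s,c=cv2.connectedComponentsWithStats(img)
for i in range(1,n): print('top',s[i],c[i],onplane(im,c[i],.096))
E
```

```text
[414 188  26  23 323] [426.92569659 199.18885449]
[352 201  38  16 251] [370.94820717 209.01593625]
[355 210  39  18 304] [373.81578947 218.33881579]
[306 213  48  27 621] [327.66183575 226.12882448]
((501.3742980957031, -160.34751892089844), (41.45242691040039, 325.4527282714844), 6.5222649574279785) [[462.29998779296875, -1.0], [499.29998779296875, -324.3999938964844], [540.5, -319.70001220703125], [503.5, 3.700000047683716]]
[0.03603853 0.03954708 0.04262414]
((507.9683837890625, -217.41482543945312), (91.16474914550781, 260.24139404296875), 6.481301307678223) [[448.0, -93.30000305175781], [477.3999938964844, -351.79998779296875], [567.9000244140625, -341.6000061035156], [538.5999755859375, -83.0]]
stop ((494.7361755371094, -101.61660766601562), (39.649147033691406, 12.398209571838379), 5.499022483825684)
block ((458.3913879394531, -242.94082641601562), (213.01620483398438, 67.79435729980469), 11.86506175994873)
top [392 160   6   6  30] [394.2 162.5] [[ 0.60313933 -0.22004604  0.096     ]]
top [401 195  13  12 122] [407.         200.67213115] [[ 0.50940704 -0.23137599  0.096     ]]
top [430 257  13  12 105] [436.38095238 262.31428571] [[ 0.36223886 -0.26895532  0.096     ]]
```

```bash
cat >> h.py <<'E'
O=np.array([0.5012,-0.1577]); YAW=0.1134
def tobase(P):
    P=np.atleast_2d(P); d=P[:,:2]-O; c,s=np.cos(YAW),np.sin(YAW)
    return np.c_[d@[c,s],d@[-s,c],P[:,2]]
def st():
    s=ctrl.get_state(); R=cv2.Rodrigues(s['tool_rot'])[0]
    b=tobase(s['position'])[0]*1000
    ye=np.arctan2(R[1,1],R[0,1])
    print('t',round(s['time'],2),'base mm',b.round(1),'tip z',round((s['position'][2]-.182)*1000,1),'yaw of tool y-base x: %.3f'%(ye-YAW),'tilt',R[:,2].round(4),'F',s['ft_force'].round(2),'w',round(s['grip_width'],3)); return s
E
python3 - <<'E'
from h import *
st()
im=load('top0')
print(tobase(bydepth(im,[(241,257),(236,257),(244,257)])),)
p=im['pixels'];hsv=cv2.cvtColor(p,cv2.COLOR_BGR2HSV)
m=cv2.inRange(hsv,(3,90,40),(20,255,255)); pts=np.argwhere(m[240:275,228:300])[:,::-1]+[228,240]
X=bydepth(im,pts); g=pts[abs(X[:,2]-.045)<.005]
P=onplane(im,g,.045); r=cv2.minAreaRect((P[:,:2]*1000).astype(np.float32)); print('grip top',r,P.mean(0), tobase(P.mean(0)[None]))
# wedge ramp points
w=(X[:,2]<.03)&(X[:,2]>.001); Q=X[w]; r=cv2.minAreaRect((Q[:,:2]*1000).astype(np.float32)); print('ramp',r)
E
```

```text
t 0.15 base mm [-243.8  818.7  403.9] tip z 221.9 yaw of tool y-base x: 1.199 tilt [-3.0e-04 -1.4e-03 -1.0e+00] F [ 0.07 -0.32  0.36] w 1.002
[[-0.01864304  0.32643704  0.0448655 ]
 [-0.01578791  0.33758757  0.04601494]
 [-0.02086077  0.3191539   0.04797333]]
grip top ((447.5803527832031, 165.45480346679688), (30.581825256347656, 30.355775833129883), 83.6352310180664) [0.44798225 0.16571239 0.045     ] [[-0.01627953  0.32735711  0.045     ]]
ramp ((443.6257019042969, 118.51690673828125), (136.59620666503906, 45.38947296142578), 84.32331085205078)
```

>>> play_rows --targets "0 0 0 0 0 0.17 -1; 0 0 0 0 0 0.17 -1; 0 0 0 0 0 0.17 -1; 0 0 0 0 0 0.17 -1; 0 0 0 0 0 0.17 -1; 0 0 0 0 0 0.17 -1; 0 0 0 0 0 0.17 -1; 0 0 0 0 0 0 -1" --newtons 20

```text
time: 1.15
position: [0.1661, 0.6274, 0.3998]
tool_rot: [2.122, 2.31, -0.012]
ft_force: [-0.2, -0.5, -0.1]
grip_width: 0.166
```

```bash
python3 -c "
from h import *
st()"
```

```text
t 1.15 base mm [-244.1  818.   399.8] tip z 217.8 yaw of tool y-base x: -0.029 tilt [-0.002  -0.0085 -1.    ] F [-0.22 -0.48 -0.14] w 0.166
```

>>> play_rows --targets "0 5 0 0 0 -0.03 -1; -1 5 0 0 0 0 -1; -2 5 0 0 0 0 -1; -4 5 0 0 0 0 -1; -5 4 0 0 0 0 -1; -6 0 0 0 0 0 -1; -6 0 0 0 0 0 -1; -6 0 0 0 0 0 -1; -6 0 0 0 0 0 -1; -6 0 0 0 0 0 -1; -6 0 0 0 0 0 -1; -6 0 0 0 0 0 -1; -6 0 0 0 0 0 -1; -6 0 0 0 0 0 -1"

```text
time: 2.9
position: [0.508, -0.0089, 0.4002]
tool_rot: [2.009, 2.411, -0.013]
ft_force: [1.2, 0.9, 0.8]
grip_width: 0.007
```

```bash
python3 -c "
from h import *
st()"
```

```text
t 2.9 base mm [ 23.6 147.1 400.2] tip z 218.2 yaw of tool y-base x: 0.068 tilt [-0.0028 -0.0084 -1.    ] F [1.17 0.85 0.81] w 0.007
```

>>> play_rows --targets "-5 -0.5 0 0 0.008 0.065 -1; -5 -1 0 0 0 0 -1; -5 -1 0 0 0 0 -1; -5 0 0 0 0 0 -1; -4 0 0 0 0 0 -1; -1 0 0 0 0 0 -1; 0 0 0 0 0 0 -1"

```text
time: 3.78
position: [0.5141, -0.2727, 0.4013]
tool_rot: [-2.072, -2.36, 0.003]
ft_force: [-0.2, -0.0, -0.4]
grip_width: 0.005
```

```bash
python3 -c "
from h import *
st()"
```

```text
t 3.77 base mm [-2.000e-01 -1.157e+02  4.013e+02] tip z 219.3 yaw of tool y-base x: 0.016 tilt [-1.8e-03 -9.0e-04 -1.0e+00] F [-0.15 -0.03 -0.4 ] w 0.005
```

>>> play_rows --targets "0 0 4 0 0 0.015 -1; 0 0 4 0 0 0 -1; 0 0 4 0 0 0 -1; 0 0 2.5 0 0 0 -1; 0 0 0 0 0 0 -1"

```text
time: 4.4
position: [0.5171, -0.2621, 0.2526]
tool_rot: [-2.065, -2.362, -0.009]
ft_force: [-0.2, 0.9, -0.0]
grip_width: 0.001
```

```bash
python3 -c "
from h import *
st()
im=save('side','s1.png'); cv2.imwrite('pics/s1c.png',cv2.resize(im['pixels'][150:350,280:500],None,fx=3,fy=3))"
```

```text
t 4.4 base mm [   4.  -105.5  252.6] tip z 70.6 yaw of tool y-base x: 0.021 tilt [ 9.e-04  7.e-03 -1.e+00] F [-0.25  0.9  -0.03] w 0.001
```

View pics/s1c.png

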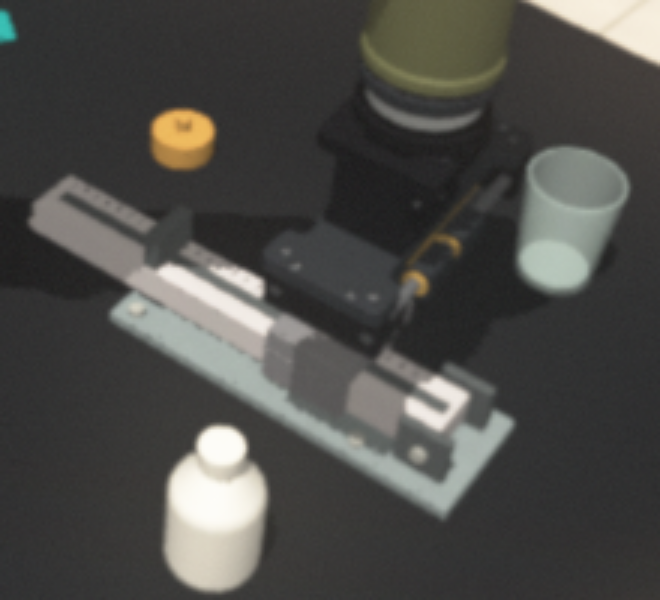

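>>> play_rows --targets "1.5 0 0 0 -0.005 0.02 -1; 1.5 0 0 0 0 0 -1; 1.5 0 0 0 0 0 -1; 1.5 0 0 0 0 0 -1; 1.5 0 0 0 0 0 -1; 1 0 0 0 0 0 -1"

```text
time: 5.2
position: [0.5081, -0.1752, 0.2586]
tool_rot: [2.082, 2.339, 0.008]
ft_force: [-0.7, -2.4, -2.2]
grip_width: 0.005
```

```bash
python3 -c "
from h import *
st()"
```

```text
t 5.2 base mm [  4.9 -18.1 258.6] tip z 76.6 yaw of tool y-base x: 0.003 tilt [ 0.0107 -0.003  -0.9999] F [-0.7  -2.42 -2.24] w 0.005
```

>>> play_rows --targets "0.6 0 0.4 0 0 0 -1; 0.6 0 0.2 0 0 0 -1; 0.5 0 0 0 0 0 -1; 0.4 0 0 0 0 0 -1"

```text
time: 5.7
position: [0.5064, -0.159, 0.2532]
tool_rot: [2.075, 2.327, -0.0]
ft_force: [2.6, -10.7, -5.0]
grip_width: 0.003
```

```bash
python3 -c "
from h import *
st()"
```

```text
t 5.7 base mm [  5.   -1.9 253.2] tip z 71.2 yaw of tool y-base x: 0.001 tilt [ 0.0177 -0.0162 -0.9997] F [  2.57 -10.67  -4.98] w 0.003
```

>>> play_rows --targets "0.3 0 0 0 0 0 -1; -1.5 0 0 0.016 0.018 0 -1; -1 0 -2 0 0 0 -1; 0 0 -2 0 0 0 -1; 0 2 0 0 0 0 -1; 0 3 0 0 0 0 -1; 0 3 0 0 0 0 -1; 0 1 0 0 0 0 -1; 0 0 0 0 0 0 -1"

```text
time: 6.82
position: [0.6001, -0.1694, 0.2915]
tool_rot: [-2.091, -2.334, -0.002]
ft_force: [-0.7, -0.6, 0.5]
grip_width: 0.003
```

```bash
cat > look.py <<'E'
from frame import *
def rider(name='top',f='t.png'):
    im=save(name,f); px,X,hsv,box=frame(im)
    m=box&(X[:,2]>.09)&(X[:,2]<.102)&(X[:,1]<.0)
    img=np.zeros((400,640),np.uint8);img.reshape(-1)[m]=255
    n,l,s,c=cv2.connectedComponentsWithStats(img)
    for i in range(1,n):
        if s[i,4]>8: print('z.096 blob',s[i],tobase(onplane(im,c[i],.096)).round(4))
    return im
E
python3 -c "
from look import *
st()
im=rider(f='t1.png'); cv2.imwrite('pics/t1c.png',cv2.resize(im['pixels'][120:280,240:460],None,fx=3,fy=3))
im=save('side','s2.png'); cv2.imwrite('pics/s2c.png',cv2.resize(im['pixels'][150:350,280:500],None,fx=3,fy=3))"
```

```text
t 6.83 base mm [ 96.9 -22.9 291.5] tip z 109.5 yaw of tool y-base x: -0.004 tilt [-0.0049  0.0059 -1.    ] F [-0.72 -0.58  0.51] w 0.003
z.096 blob [431 257  13  12  95] [[-0.1503 -0.0949  0.096 ]]
```

View pics/t1c.png

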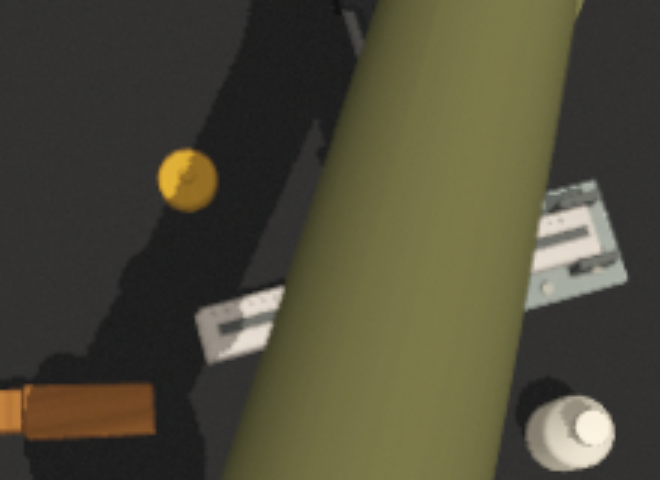

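View pics/s2c.png

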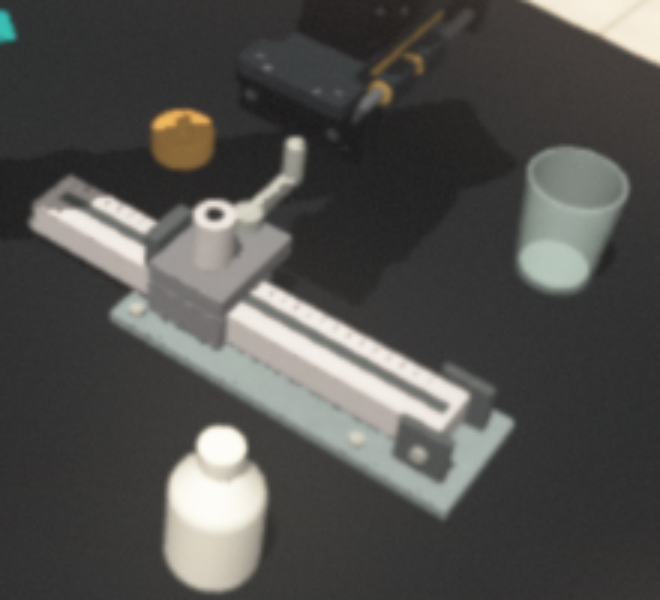

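In the side view the rider block touches the end stop (crop 170,235). The post top is at (351,220) and the knob top at (378,198), with the lever still pointing out. I'll check those positions numerically.

```bash
python3 -c "
from h import *
im=load('s2')
print(tobase(onplane(im,[(351.3,220.3),(378.3,197.7)],.096)))
im0=load('side0')
print(proj(im,[[0.5094,-.2314,.096]]))
"
```

```text
[[0.00142685 0.02062964 0.096     ]
 [0.0927999  0.01862027 0.096     ]]
[[392.34700504 242.87763364]]
```

>>> play_rows --targets "0 0 2 0 -0.006 0 -1; 0 -0.1 1.3 0 0 0 -1; 1.2 0 0 0 0 0 -1; 0.8 0 0 0 0 0 -1"

```text
time: 7.42
position: [0.5934, -0.1506, 0.2591]
tool_rot: [-2.1, -2.331, 0.002]
ft_force: [-0.0, 0.8, 0.0]
grip_width: 0.009
```

```bash
python3 -c "
from h import *
st()"
```

```text
t 7.42 base mm [ 92.4  -3.4 259.1] tip z 77.1 yaw of tool y-base x: -0.009 tilt [-0.0038  0.0019 -1.    ] F [-0.02  0.83  0.01] w 0.009
```

>>> play_rows --targets "1.2 0.2 0.2 0 0 0 -1; 1.1 0 0 0 0 0 -1; 1 -0.2 0 0 0 0 -1; 0.8 -0.2 0 0 0 0 -1"

```text
time: 7.92
position: [0.5843, -0.1104, 0.2574]
tool_rot: [-2.1, -2.33, 0.015]
ft_force: [-4.8, -7.2, 2.8]
grip_width: 0.004
```

```bash
python3 -c "
from h import *
st()"
```

```text
t 7.92 base mm [ 87.9  37.6 257.4] tip z 75.4 yaw of tool y-base x: -0.010 tilt [-0.0097 -0.0037 -0.9999] F [-4.76 -7.25  2.75] w 0.004
```

```bash
python3 -c "
from h import *
st()
im=save('side','s3.png'); cv2.imwrite('pics/s3c.png',cv2.resize(im['pixels'][150:350,280:500],None,fx=3,fy=3))"
```

```text
t 7.92 base mm [ 87.9  37.6 257.4] tip z 75.4 yaw of tool y-base x: -0.010 tilt [-0.0097 -0.0037 -0.9999] F [-4.76 -7.25  2.75] w 0.004
```

View pics/s3c.png

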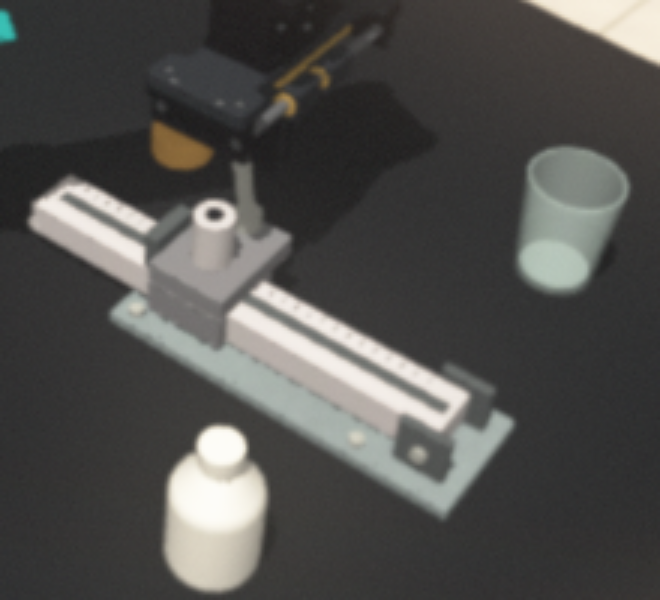

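The lever is turning: its bar is at crop (250,205) and points partway to the free end. I'll continue the arc.

>>> play_rows --targets "0.9 -0.3 0 0 0 0 -1; 0.8 -0.5 0 0 0 0 -1; 0.6 -0.6 0 0 0 0 -1; 0.4 -0.6 0 0 0 0 -1"

```text
time: 8.48
position: [0.5583, -0.0921, 0.2578]
tool_rot: [2.107, 2.325, -0.033]
ft_force: [1.9, -4.9, -3.0]
grip_width: 0.006
```

```bash
python3 -c "
from h import *
st()
im=save('side','s4.png'); cv2.imwrite('pics/s4c.png',cv2.resize(im['pixels'][150:350,280:500],None,fx=3,fy=3))"
```

```text
t 8.47 base mm [ 64.1  58.7 257.8] tip z 75.8 yaw of tool y-base x: -0.015 tilt [-0.0117 -0.0181 -0.9998] F [ 1.86 -4.95 -3.02] w 0.006
```

View pics/s4c.png

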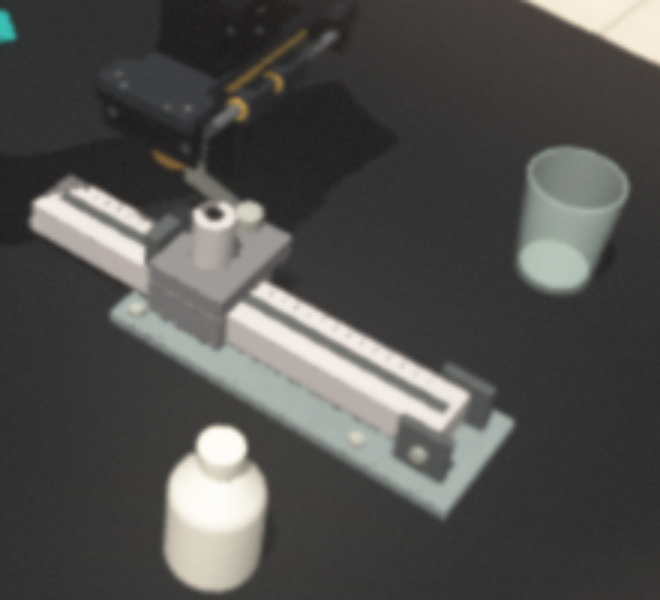

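>>> play_rows --targets "-0.8 0.3 0 -0.014 0.017 0 -1; 0 1.3 0 0 0 0 -1; 0.2 0.9 0 0 0 0 -1; 1.2 0 0 0 0 0 -1; 0.8 0 0 0 0 0 -1; 0 0 0 0 0 0 -1"

```text
time: 9.28
position: [0.5842, -0.0702, 0.2584]
tool_rot: [-2.105, -2.331, -0.01]
ft_force: [-0.2, 0.2, 0.6]
grip_width: 0.004
```

```bash
python3 -c "
from h import *
st()"
```

```text
t 9.28 base mm [ 92.4  77.5 258.4] tip z 76.4 yaw of tool y-base x: -0.012 tilt [ 0.0032  0.0053 -1.    ] F [-0.23  0.25  0.61] w 0.004
```

Next I'll push along −x with the side face; contact at locked is expected near bx ≈ 62.

>>> play_rows --targets "-0.3 -1 0 0 0 0 -1; 0 -0.8 0 0 0 0 -1; 0 -0.6 0 0 0 0 -1; 0 -0.5 0 0 0 0 -1"

```text
time: 9.78
position: [0.5533, -0.0771, 0.2585]
tool_rot: [-2.106, -2.329, -0.011]
ft_force: [1.4, 1.4, -1.5]
grip_width: 0.008
```

```bash
python3 -c "
from h import *
st()"
```

```text
t 9.78 base mm [ 60.9  74.2 258.5] tip z 76.5 yaw of tool y-base x: -0.013 tilt [ 0.0039  0.0059 -1.    ] F [ 1.39  1.37 -1.53] w 0.008
```

>>> play_rows --targets "0 -0.4 0 0 0 0 -1; 0 -0.4 0 0 0 0 -1; 0 -0.2 0 0 0 0 -1"

```text
time: 10.15
position: [0.5451, -0.0775, 0.2595]
tool_rot: [2.102, 2.326, 0.021]
ft_force: [7.3, 0.6, -4.4]
grip_width: 0.002
```

```bash
python3 -c "
from h import *
st()"
```

```text
t 10.15 base mm [ 52.7  74.7 259.5] tip z 77.5 yaw of tool y-base x: -0.012 tilt [ 0.0139  0.0057 -0.9999] F [ 7.31  0.59 -4.41] w 0.002
```

>>> play_rows --targets "0 -0.1 0 0 0 0 -1; 0 -0.1 0 0 0 0 -1; 0 1.5 0 0.014 0.004 -0.01 -1; 0 2 -1 0 0 0 -1; 0 1 -4 0 0 0 -1; 3 0 -2 0 0 0 -1; 5 -1 0 0 0 0 -1; 6 -2 0 0 0 0 0.5; 6 -2 0 0 0 0 0.5; 4 -2 0 0 0 0 0.5; 0 0 0 0 0 0 0.5"

```text
time: 11.52
position: [0.4867, 0.1584, 0.3316]
tool_rot: [-2.093, -2.326, 0.02]
ft_force: [1.2, -0.8, 0.1]
grip_width: 0.373
```

```bash
python3 -c "
from look import *
st()
im=rider(f='t2.png'); cv2.imwrite('pics/t2c.png',cv2.resize(im['pixels'][120:280,220:460],None,fx=3,fy=3))
im=save('side','s5.png'); cv2.imwrite('pics/s5c.png',cv2.resize(im['pixels'][150:350,220:480],None,fx=3,fy=3))"
```

```text
t 11.53 base mm [ 21.3 315.7 331.6] tip z 149.6 yaw of tool y-base x: -0.008 tilt [-0.0176 -0.0013 -0.9998] F [ 1.21 -0.78  0.13] w 0.373
z.096 blob [336 198   7   7  31] [[0.0395 0.0757 0.096 ]]
z.096 blob [362 206  12  12 119] [[-0.0004  0.0203  0.096 ]]
z.096 blob [431 257  13  12  97] [[-0.1505 -0.0949  0.096 ]]
```

View pics/t2c.png

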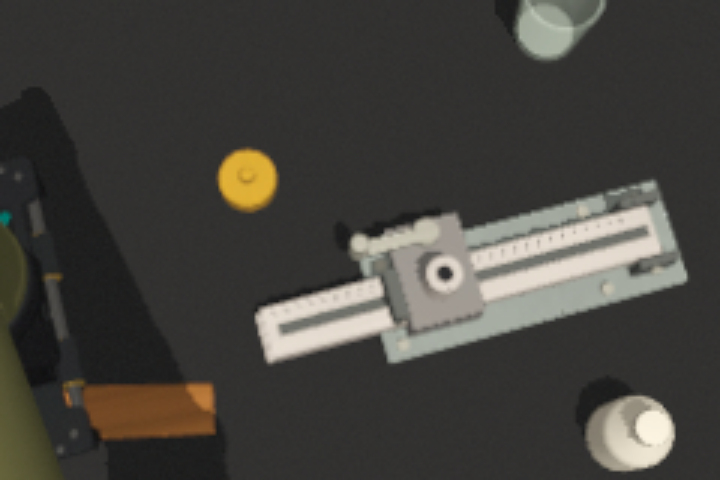

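View pics/s5c.png

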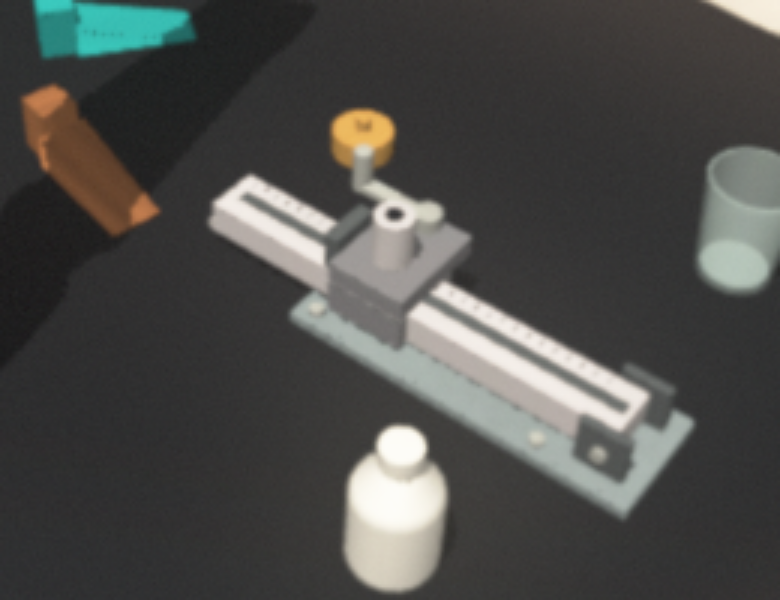

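Knob at base (39.5, 75.7) and post at (0, 20.3): the lever is locked and the rider is home. Next I'll align over the wedge grip.

>>> play_rows --targets "0.7 -2 0 -0.017 0 0 0.6; 0.6 -1.7 0 0 0 0 0.6; 0 0 0 0 0 0.11 0.6; 0 0 0 0 0 0.1 0.6; 0 0 0 0 0 0 0.6; 0 0 0 0 0 0 0.6"

```text
time: 12.38
position: [0.4538, 0.1522, 0.3314]
tool_rot: [2.362, 2.063, -0.01]
ft_force: [0.8, 0.1, 0.0]
grip_width: 0.796
```

```bash
python3 -c "
from look import *
s=st();print(s['position'])
im=load('s5');print(onplane(im,[(235.7,182.3)],.045))
im=save('wrist','w1.png')
im=save('side','s6.png'); cv2.imwrite('pics/s6c.png',cv2.resize(im['pixels'][100:300,180:380],None,fx=3,fy=3))"
```

```text
t 12.38 base mm [-12.  313.2 331.4] tip z 149.4 yaw of tool y-base x: -0.249 tilt [-0.001  -0.0083 -1.    ] F [0.82 0.12 0.04] w 0.796
[0.45379298 0.15215236 0.33135479]
[[0.44765707 0.16953743 0.045     ]]
```

View pics/w1.png

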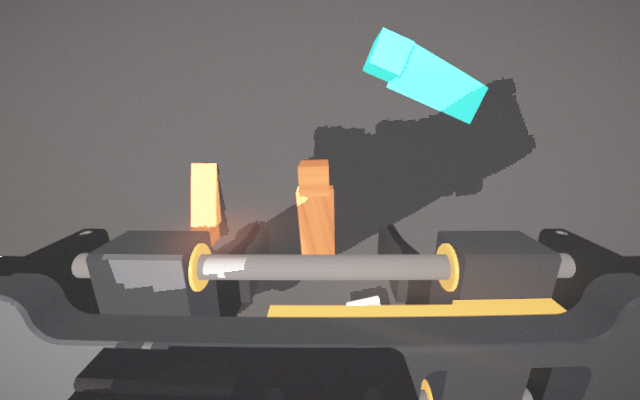

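View pics/s6c.png

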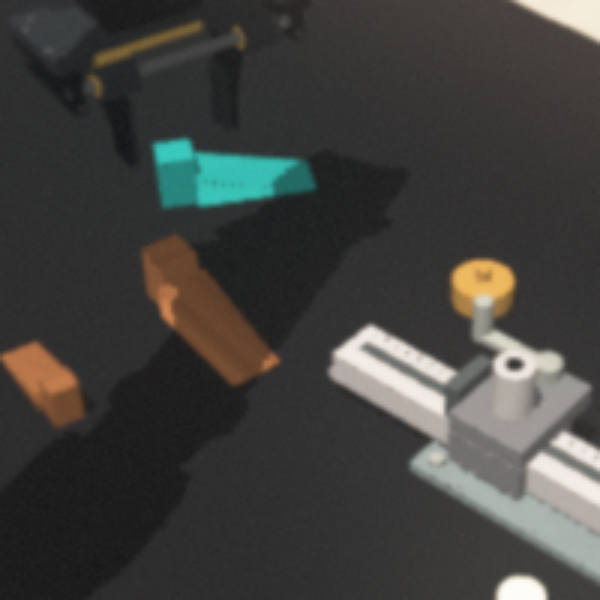

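```bash
python3 -c "
from look import *
im=load('w1')
p=im['pixels'];hsv=cv2.cvtColor(p,cv2.COLOR_BGR2HSV)
print(bydepth(im,[(313,170),(313,180),(316,210)]).round(4))
print(onplane(im,[(299,161),(328,161),(300,188),(330,188),(314,175)],.045).round(4))
"
```

```text
[[0.4497 0.1788 0.0443]
 [0.4483 0.169  0.0447]
 [0.4453 0.1309 0.0236]]
[[0.4377 0.1894 0.045 ]
 [0.4654 0.1857 0.045 ]
 [0.4344 0.1628 0.045 ]
 [0.4638 0.1588 0.045 ]
 [0.45   0.1739 0.045 ]]
```

>>> play_rows --targets "1.7 -0.8 0 0 0.008 -0.025 0.6; 0 0 3 0 0 0 0.6; 0 0 3 0 0 0 0.6; 0 0 2 0 0 0 0.6; 0 0 0 0 0 0 0.6"

```text
time: 13.1
position: [0.4464, 0.1774, 0.2496]
tool_rot: [-2.326, -2.108, -0.005]
ft_force: [0.9, 0.5, -0.1]
grip_width: 0.801
```

```bash
python3 -c "
from look import *
s=st();print(s['position'])
im=save('wrist','w2.png')
im=save('side','s7.png'); cv2.imwrite('pics/s7c.png',cv2.resize(im['pixels'][100:300,180:380],None,fx=3,fy=3))"
```

```text
t 13.1 base mm [-16.5 339.1 249.6] tip z 67.6 yaw of tool y-base x: -0.211 tilt [ 8.0e-04  4.2e-03 -1.0e+00] F [ 0.91  0.51 -0.13] w 0.801
[0.44639598 0.177375   0.24955457]
```

View pics/s7c.png

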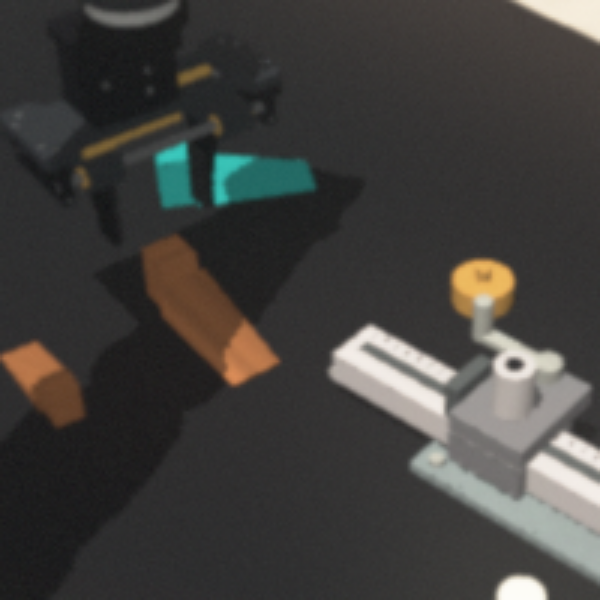

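View pics/w2.png

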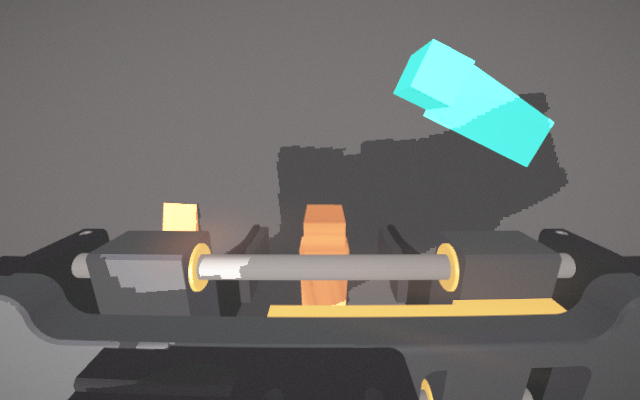

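```bash
python3 -c "
from look import *
im=load('w2')
print(onplane(im,[(305,206),(343,206),(302,238),(346,238)],.045).round(4), bydepth(im,[(323,215),(323,232)]).round(4))
"
```

```text
[[0.4379 0.1963 0.045 ]
 [0.4643 0.1937 0.045 ]
 [0.433  0.1725 0.045 ]
 [0.4646 0.1694 0.045 ]] [[0.4492 0.1829 0.0288]
 [0.4485 0.1756 0.0449]]
```

>>> play_rows --targets "-0.7 0.2 1 0 -0.004 0 0.6; 0 0 2 0 0 0 0.6; 0 0 1.5 0 0 0 0.6; 0 0 0 0 0 0 0.6"

```text
time: 13.7
position: [0.4504, 0.1703, 0.2069]
tool_rot: [2.326, 2.109, 0.015]
ft_force: [-0.3, 0.2, 0.7]
grip_width: 0.796
```

```bash
python3 -c "
from look import *
s=st();print(s['position'])
im=save('side','s8.png'); cv2.imwrite('pics/s8c.png',cv2.resize(im['pixels'][100:300,180:380],None,fx=3,fy=3))"
```

```text
t 13.7 base mm [-13.4 331.6 206.9] tip z 24.9 yaw of tool y-base x: -0.211 tilt [ 0.0079  0.0051 -1.    ] F [-0.35  0.22  0.71] w 0.796
[0.45040713 0.17025589 0.20690393]
```

View pics/s8c.png

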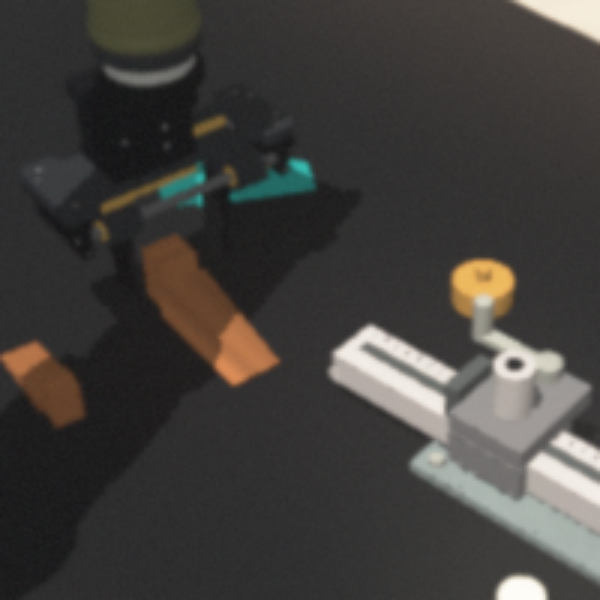

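>>> play_rows --targets "-0.2 -0.2 1 0.007 -0.006 0 0.6; 0 0 0.6 0 0 0 0.6; 0 0 0 0 0 0 0.6"

```text
time: 14.12
position: [0.4491, 0.1687, 0.1914]
tool_rot: [2.327, 2.11, 0.004]
ft_force: [-0.5, -0.2, 0.2]
grip_width: 0.801
```

```bash
python3 -c "
from look import *
s=st();print(s['position'])"
```

```text
t 14.12 base mm [-14.9 330.2 191.4] tip z 9.4 yaw of tool y-base x: -0.211 tilt [ 0.0024  0.0013 -1.    ] F [-0.46 -0.19  0.24] w 0.801
[0.44907558 0.16873205 0.19144317]
```

>>> play_rows --targets "0 0 0 0 0 0 -1; 0 0 0 0 0 0 -1; 0 0 0 0 0 0 -1; 0 0 0 0 0 0 -1; 0 0 0 0 0 0 -1; 0 0 0 0 0 0 -1" --newtons 15

```text
time: 14.88
position: [0.4494, 0.169, 0.192]
tool_rot: [2.327, 2.11, 0.006]
ft_force: [0.6, 0.2, -0.4]
grip_width: 0.345
```

```bash
python3 -c "
from look import *
s=st();print(s['position'])
im=save('top','t3.png'); cv2.imwrite('pics/t3c.png',cv2.resize(im['pixels'][160:300,200:400],None,fx=3.5,fy=3.5))
im=save('side','s9.png'); cv2.imwrite('pics/s9c.png',cv2.resize(im['pixels'][100:300,180:380],None,fx=3,fy=3))"
```

```text
t 14.88 base mm [-14.6 330.4 192. ] tip z 10.0 yaw of tool y-base x: -0.211 tilt [ 0.0033  0.0021 -1.    ] F [ 0.57  0.15 -0.41] w 0.345
[0.44935036 0.16895133 0.19201532]
```

View pics/s9c.png

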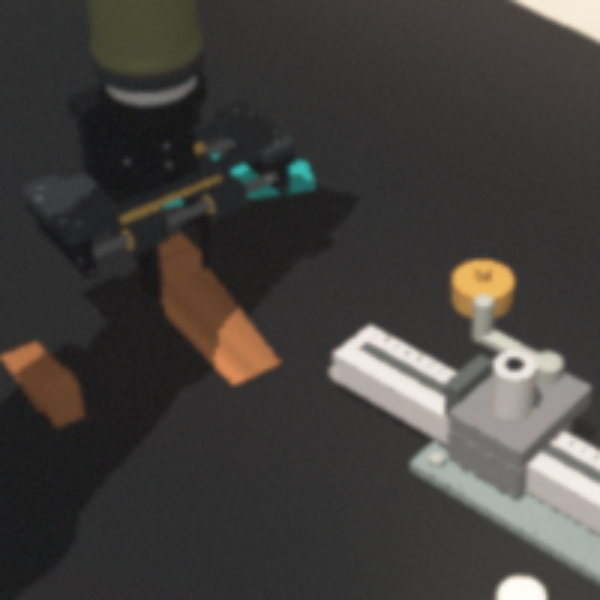

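View pics/t3c.png

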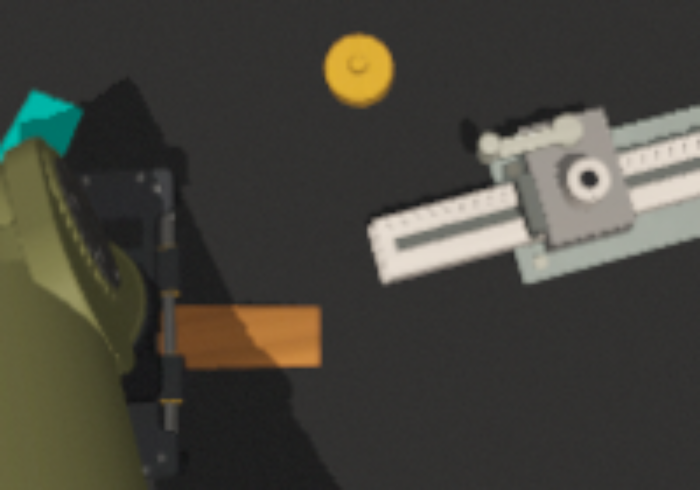

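>>> play_rows --targets "0 0 -0.4 0 0 0 -1; 0 0 0 0 0 -0.11 -1; 0 0 0 0 0 -0.1 -1; 0 0.7 0 0 0 0 -1; 0 0.7 0 0 0 0 -1; 0 0 0 0 0 0 -1" --newtons 25

```text
time: 15.72
position: [0.4645, 0.1707, 0.1969]
tool_rot: [2.089, 2.344, 0.007]
ft_force: [-0.5, 0.4, -0.9]
grip_width: 0.345
```

```bash
cat > tip.py <<'E'
from look import *
def tip(n,f,z=.003):
    im=save(n,f); p=im['pixels'];hsv=cv2.cvtColor(p,cv2.COLOR_BGR2HSV)
    m=cv2.inRange(hsv,(3,90,30),(22,255,255)); 
    n_,l,s,c=cv2.connectedComponentsWithStats(m)
    for i in range(1,n_):
        if s[i,4]>150:
            q=np.argwhere(l==i)[:,::-1]; h=cv2.convexHull(q.astype(np.int32))[:,0]
            B=tobase(onplane(im,h,z))*1000
            if B[:,1].min()<60 or B[:,0].min()<-90: continue
            k=B[:,1].argsort()[:5]
            print('blob',s[i].tolist(),'min by',B[:,1].min().round(1)); print(B[k,:2].round(1).tolist(), h[k].tolist())
    return im
E
python3 -c "
from tip import *
s=st();print(s['position'])
im=tip('top','t4.png'); cv2.imwrite('pics/t4c.png',cv2.resize(im['pixels'][160:300,200:400],None,fx=3.5,fy=3.5))
im=tip('side','s10.png'); cv2.imwrite('pics/s10c.png',cv2.resize(im['pixels'][150:300,210:390],None,fx=4,fy=4))"
```

```text
t 15.72 base mm [  0.7 330.5 196.9] tip z 14.9 yaw of tool y-base x: 0.002 tilt [ 0.004   0.0022 -1.    ] F [-0.5   0.42 -0.93] w 0.345
[0.46452035 0.17071845 0.19691009]
blob [292, 169, 21, 22, 358] min by 114.4
[[136.7, 114.4], [145.0, 114.8], [124.0, 117.7], [157.9, 121.8], [117.1, 122.2]] [[312, 177], [311, 174], [312, 182], [307, 170], [311, 185]]
blob [247, 231, 44, 26, 758] min by 209.8
[[17.3, 209.8], [-15.6, 210.7], [20.3, 211.6], [-20.4, 211.9], [-21.5, 217.2]] [[287, 232], [290, 245], [286, 231], [290, 247], [288, 248]]
blob [239, 174, 47, 46, 1017] min by 211.6
[[7.5, 211.6], [-14.9, 212.2], [-20.2, 213.3], [19.5, 213.4], [22.1, 215.7]] [[282, 213], [275, 218], [273, 219], [285, 210], [285, 209]]
blob [330, 186, 22, 20, 336] min by 116.0
[[128.5, 116.0], [137.2, 116.7], [122.6, 117.4], [144.6, 119.2], [104.8, 138.7]] [[348, 204], [350, 202], [346, 205], [351, 200], [334, 205]]
```

View pics/s10c.png

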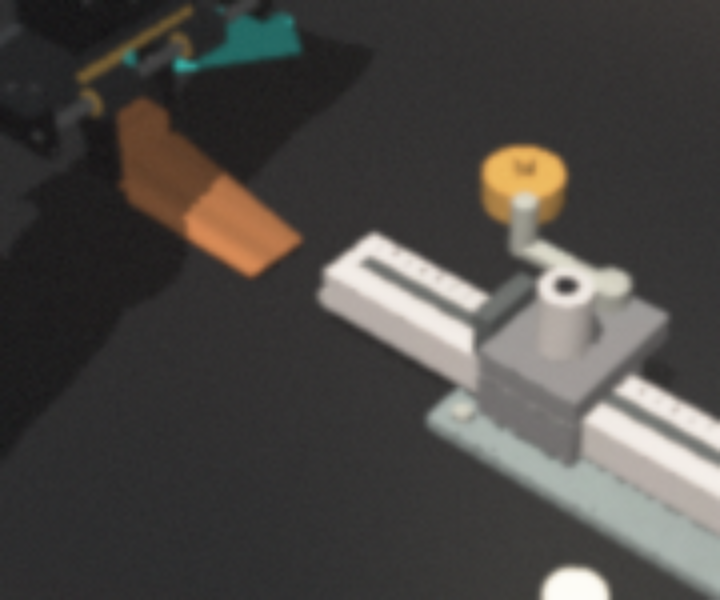

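View pics/t4c.png

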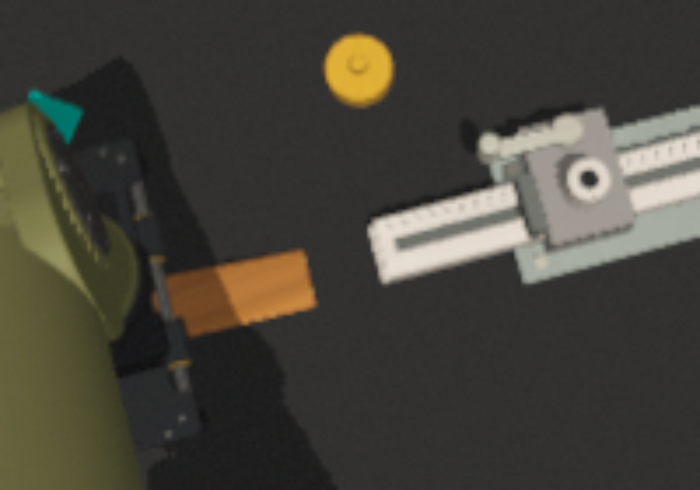

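>>> play_rows --targets "-1.5 0 0.2 0 0 0 -1; -1.5 0 0.2 0.004 -0.002 0 -1; -1 0 0 0 0 0 -1; 0 0 0 0 0 0 -1"

```text
time: 16.32
position: [0.4684, 0.1268, 0.1921]
tool_rot: [-2.092, -2.343, 0.003]
ft_force: [-0.2, 0.4, -0.6]
grip_width: 0.349
```

```bash
python3 -c "
from tip import *
s=st()"
```

```text
t 16.32 base mm [ -0.4 286.4 192.1] tip z 10.1 yaw of tool y-base x: -0.000 tilt [-0.0018 -0.0013 -1.    ] F [-0.2   0.42 -0.57] w 0.349
```

>>> play_rows --targets "-1 0 0 0 0 0 -1; -1 0 0 0 0 0 -1; -1 0 0 0 0 0 -1; -0.5 0 0 0 0 0 -1; 0 0 0 0 0 0 -1"

```text
time: 16.95
position: [0.4727, 0.0896, 0.1923]
tool_rot: [-2.092, -2.343, 0.003]
ft_force: [0.0, -0.3, -1.1]
grip_width: 0.344
```

```bash
cat > lift.py <<'E'
from tip import *
def lift(k):
    s=st(); im=tip('top','tt%d.png'%k); im2=tip('side','ss%d.png'%k)
    cv2.imwrite('pics/tc%d.png'%k,cv2.resize(im['pixels'][160:300,240:440],None,fx=3.5,fy=3.5))
    cv2.imwrite('pics/sc%d.png'%k,cv2.resize(im2['pixels'][150:300,210:390],None,fx=4,fy=4))
    for n,i,ref in (('top',im,load('t4')),('side',im2,load('s10'))):
        A=tobase(bydepth(i,np.stack(np.meshgrid(np.arange(640),np.arange(400)),-1).reshape(-1,2)))
        B=tobase(bydepth(ref,np.stack(np.meshgrid(np.arange(640),np.arange(400)),-1).reshape(-1,2)))
        for lo,hi in ((75,100),(100,130),(130,155)):
            f=lambda Q:Q[(abs(Q[:,0])<.017)&(Q[:,1]>lo/1e3)&(Q[:,1]<hi/1e3)&(Q[:,2]>.03)&(Q[:,2]<.06),2]
            print(n,lo,hi,len(f(A)),'dz mm',((np.median(f(A))-np.median(f(B)))*1e3).round(2))
E
python3 -c "
from lift import *
lift(1)"
```

```text
t 16.95 base mm [ -0.3 249.  192.3] tip z 10.3 yaw of tool y-base x: -0.000 tilt [-1.5e-03 -9.0e-04 -1.0e+00] F [ 0.04 -0.26 -1.05] w 0.344
blob [292, 169, 21, 22, 356] min by 114.4
[[136.7, 114.4], [145.0, 114.8], [124.0, 117.7], [157.9, 121.8], [117.1, 122.2]] [[312, 177], [311, 174], [312, 182], [307, 170], [311, 185]]
blob [283, 226, 41, 22, 457] min by 129.1
[[-22.5, 129.1], [-19.5, 130.8], [-24.2, 132.1], [-23.6, 162.3], [20.8, 165.7]] [[323, 239], [322, 238], [322, 240], [310, 243], [304, 226]]
blob [330, 186, 22, 20, 337] min by 116.0
[[128.5, 116.0], [137.2, 116.7], [122.6, 117.4], [144.6, 119.2], [104.8, 138.7]] [[348, 204], [350, 202], [346, 205], [351, 200], [334, 205]]
blob [265, 191, 39, 47, 796] min by 128.7
[[-20.1, 128.7], [-16.4, 129.1], [-25.1, 130.0], [-26.5, 131.6], [-27.3, 142.2]] [[302, 236], [303, 235], [300, 237], [299, 237], [295, 235]]
top 75 100 149 dz mm 0.08
top 100 130 178 dz mm 0.31
top 130 155 152 dz mm -0.21
side 75 100 124 dz mm -0.15
side 100 130 154 dz mm -0.19
side 130 155 122 dz mm 0.05
```

View pics/sc1.png

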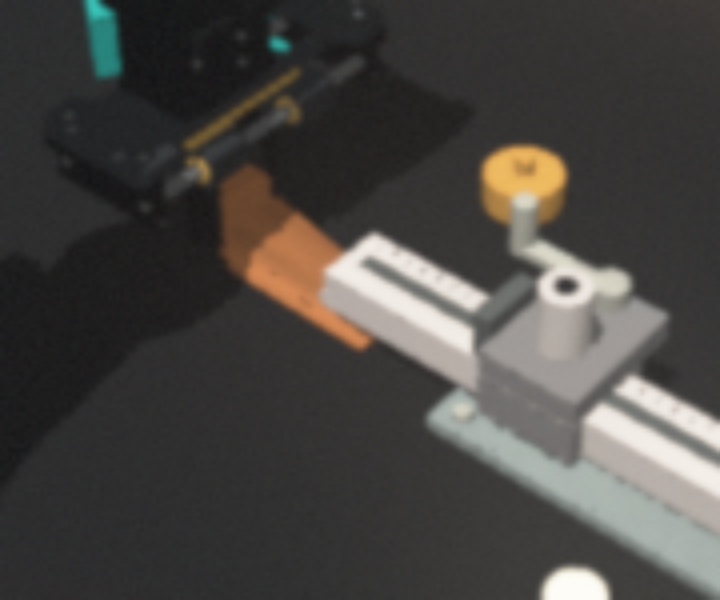

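The side view shows the wedge squarely under the nose: its thin end is at crop (368,345), by ≈ 129 mm. The rail hasn't lifted yet.

>>> play_rows --targets "-0.7 0 0 0 0 0 -1; -0.7 0 0 0 0 0 -1; -0.7 0 0 0 0 0 -1; -0.5 0 0 0 0 0 -1; 0 0 0 0 0 0 -1" --newtons 35

```text
time: 17.68
position: [0.4751, 0.0674, 0.1921]
tool_rot: [-2.083, -2.344, -0.004]
ft_force: [0.4, -1.3, -2.5]
grip_width: 0.342
```

```bash
python3 -c "
from lift import *
lift(2)"
```

```text
t 17.68 base mm [ -0.5 226.6 192.1] tip z 10.1 yaw of tool y-base x: 0.005 tilt [-0.0028  0.0058 -1.    ] F [ 0.36 -1.26 -2.52] w 0.342
blob [292, 169, 21, 22, 355] min by 114.4
[[136.7, 114.4], [145.0, 114.8], [124.0, 117.7], [154.7, 120.1], [117.1, 122.2]] [[312, 177], [311, 174], [312, 182], [308, 171], [311, 185]]
blob [293, 225, 39, 21, 287] min by 108.3
[[-20.5, 108.3], [-22.9, 108.9], [-17.5, 110.0], [-24.0, 114.3], [-23.6, 134.5]] [[331, 236], [331, 237], [330, 235], [329, 238], [321, 240]]
blob [330, 186, 22, 20, 334] min by 116.0
[[128.5, 116.0], [137.2, 116.7], [122.6, 117.4], [144.6, 119.2], [104.8, 138.7]] [[348, 204], [350, 202], [346, 205], [351, 200], [334, 205]]
blob [271, 195, 41, 48, 680] min by 106.2
[[-17.1, 106.2], [-14.8, 108.1], [-27.1, 108.8], [-27.6, 114.0], [-27.3, 142.2]] [[311, 240], [311, 239], [307, 242], [305, 241], [295, 235]]
top 75 100 149 dz mm 0.91
top 100 130 179 dz mm 1.49
top 130 155 148 dz mm 1.68
side 75 100 130 dz mm 1.39
side 100 130 151 dz mm 1.38
side 130 155 127 dz mm 1.61
```

>>> play_rows --targets "-0.6 0 0 0 -0.003 0 -1; -0.5 0 0 0 0 0 -1; -0.4 0 0 0 0 0 -1; 0 0 0 0 0 0 -1; 0 0 0 0 0 0 -1"

```text
time: 18.4
position: [0.4761, 0.0578, 0.1922]
tool_rot: [-2.075, -2.344, -0.009]
ft_force: [-0.4, 3.5, -1.7]
grip_width: 0.348
```

```bash
python3 -c "
from lift import *
lift(3)"
```

```text
t 18.4 base mm [ -0.5 217.  192.2] tip z 10.2 yaw of tool y-base x: 0.008 tilt [-0.0046  0.0115 -0.9999] F [-0.42  3.51 -1.73] w 0.348
blob [292, 169, 21, 22, 350] min by 114.4
[[136.7, 114.4], [145.0, 114.8], [124.0, 117.7], [157.9, 121.8], [117.1, 122.2]] [[312, 177], [311, 174], [312, 182], [307, 170], [311, 185]]
blob [299, 225, 36, 20, 202] min by 100.5
[[-20.1, 100.5], [-22.5, 101.2], [-17.1, 102.2], [-23.5, 106.6], [23.8, 167.5]] [[334, 235], [334, 236], [333, 234], [332, 237], [303, 225]]
blob [330, 186, 22, 20, 334] min by 116.0
[[128.5, 116.0], [137.2, 116.7], [122.6, 117.4], [144.6, 119.2], [104.8, 138.7]] [[348, 204], [350, 202], [346, 205], [351, 200], [334, 205]]
blob [274, 198, 41, 46, 631] min by 98.8
[[-22.7, 98.8], [-15.4, 99.4], [-13.1, 101.3], [-26.7, 103.7], [-27.6, 114.0]] [[312, 243], [314, 241], [314, 240], [309, 243], [305, 241]]
top 75 100 148 dz mm 2.96
top 100 130 181 dz mm 3.3
top 130 155 151 dz mm 3.43
side 75 100 131 dz mm 2.92
side 100 130 155 dz mm 3.42
side 130 155 122 dz mm 3.48
```

View pics/sc3.png

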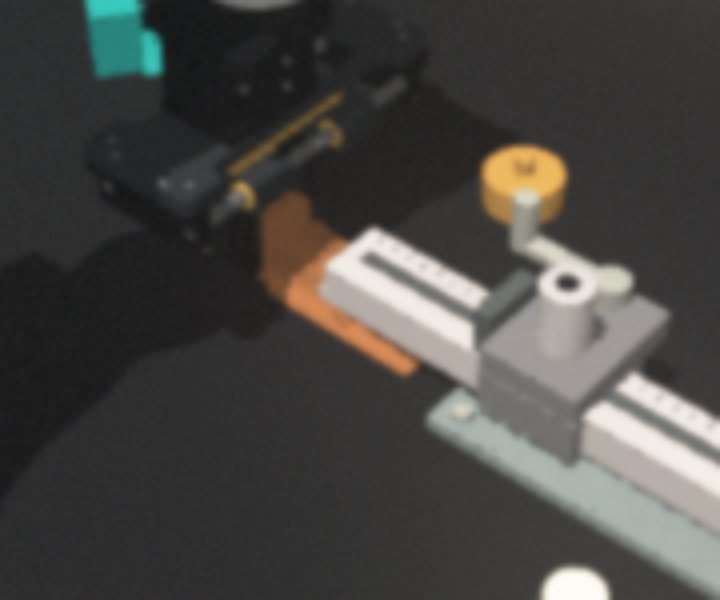

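View pics/tc3.png

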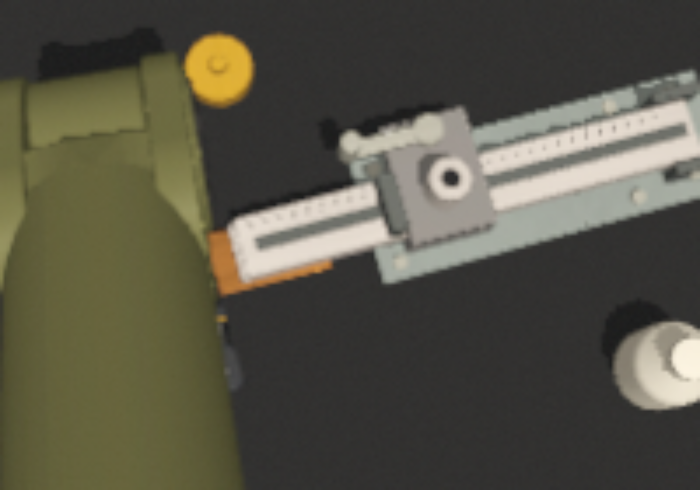

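>>> play_rows --targets "-0.3 0 0 0 -0.01 0 -1; -0.3 0 0 0 -0.004 0 -1; -0.2 0 0 0 0 0 -1; 0 0 0 0 0 0 -1; 0 0 0 0 0 0 -1; 0 0 0 0 0 0 -1; 0 0 0 0 0 0 -1"

```text
time: 19.38
position: [0.4765, 0.0546, 0.1921]
tool_rot: [-2.076, -2.349, -0.001]
ft_force: [-0.9, 3.2, -1.2]
grip_width: 0.343
```

```bash
python3 -c "
from lift import *
lift(4)"
```

```text
t 19.38 base mm [ -0.5 213.8 192.1] tip z 10.1 yaw of tool y-base x: 0.010 tilt [-0.0044  0.0049 -1.    ] F [-0.86  3.24 -1.24] w 0.343
blob [292, 169, 21, 22, 339] min by 114.4
[[136.7, 114.4], [145.0, 114.8], [124.0, 117.7], [157.9, 121.8], [117.1, 122.2]] [[312, 177], [311, 174], [312, 182], [307, 170], [311, 185]]
blob [300, 225, 37, 19, 177] min by 95.1
[[-19.0, 95.1], [-23.7, 96.5], [23.2, 165.1], [-22.4, 167.0], [24.5, 169.9]] [[336, 234], [336, 236], [304, 225], [308, 243], [302, 225]]
blob [329, 186, 23, 20, 333] min by 116.0
[[128.5, 116.0], [137.2, 116.7], [122.6, 117.4], [144.6, 119.2], [104.8, 138.7]] [[348, 204], [350, 202], [346, 205], [351, 200], [334, 205]]
blob [276, 198, 41, 47, 612] min by 93.7
[[-22.3, 93.7], [-15.0, 94.3], [-12.7, 96.1], [-26.3, 98.6], [-27.1, 108.8]] [[314, 244], [316, 242], [316, 241], [311, 244], [307, 242]]
top 75 100 148 dz mm 3.6
top 100 130 183 dz mm 4.31
top 130 155 151 dz mm 4.65
side 75 100 133 dz mm 3.86
side 100 130 157 dz mm 4.4
side 130 155 131 dz mm 4.87
```

View pics/sc4.png

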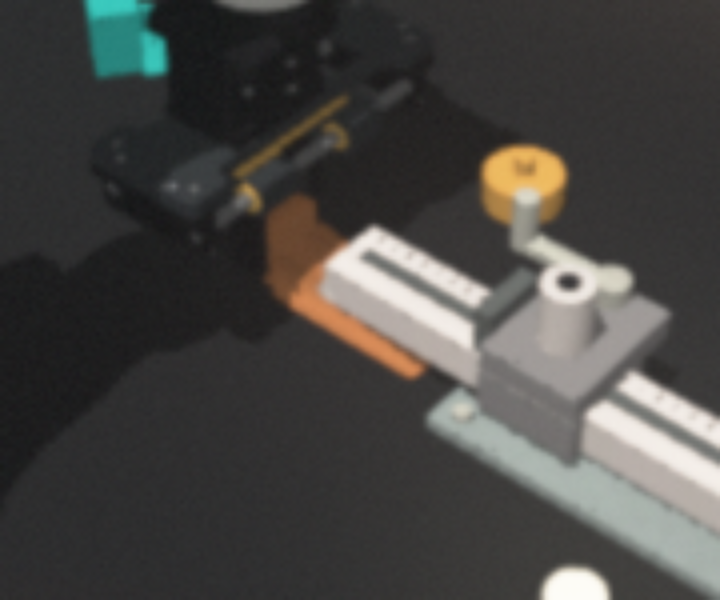

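```bash
python3 -c "
from look import *
im=rider(f='t9.png'); st()
p=im['pixels'];hsv=cv2.cvtColor(p,cv2.COLOR_BGR2HSV)
a=load('top0')['pixels']
for n,(x0,y0,x1,y1) in dict(beaker=(385,100,430,145),bottle=(410,240,450,285)).items(): print(n,np.abs(p[y0:y1,x0:x1].astype(int)-a[y0:y1,x0:x1]).mean().round(2))
m=cv2.inRange(hsv,(20,130,90),(32,255,255)); n,l,s,c=cv2.connectedComponentsWithStats(m)
for i in range(1,n):
    if s[i,4]>100: print('brass',onplane(im,c[i],.02))
"
python3 -c "
from h import *
st(); ctrl.close_job(); st()"
```

```text
z.096 blob [337 198   6   6  32] [[0.0404 0.0743 0.096 ]]
z.096 blob [362 205  13  13 120] [[0.0002 0.0192 0.096 ]]
z.096 blob [430 257  14  12 103] [[-0.1508 -0.0947  0.096 ]]
t 19.52 base mm [ -0.5 213.7 192.1] tip z 10.1 yaw of tool y-base x: 0.010 tilt [-0.0043  0.0049 -1.    ] F [-0.1   2.41 -1.24] w 0.348
beaker 0.88
bottle 0.89
brass [[ 0.61747608 -0.00375037  0.02      ]]
t 19.52 base mm [ -0.5 213.7 192.1] tip z 10.1 yaw of tool y-base x: 0.010 tilt [-0.0043  0.0049 -1.    ] F [-0.1   2.41 -1.24] w 0.348
the job is handed in; nothing more can be done
the job is handed in; nothing more can be done
```

The job is handed in at about 19.5 s: the rider is home, the lever is locked, and the wedge is holding the rail's free end up by about 5 mm. The interface gave no verdict.

**Method:** I pushed the rider's post to the end stop with closed fingers, then swung the lever by its knob until it stopped. I then gripped the larger wooden wedge, lined it up with the rail and pushed it under the nose. It is still held at the 35 N grip setting.

**Last checks before handing in:**
- **Rider:** the post measured 19 mm along the rail from the base origin, where fully home is 20 mm.
- **Lever:** the knob was at (40, 74) mm in the base's frame; locked is (40, 75) mm.
- **Rail lift:** the rail had risen 4.7 to 4.9 mm near the nose, in both the top and side views.
- **Wedge:** its tip is about 95 mm along the rail, clear of the base plate. The tool's height is unchanged from when the wedge lay flat on the bench, and its tilt is about 0.007 rad. Grip width was 30 mm.
- **Bystanders:** the brass weight measured within 1 mm of its start. The beaker and bottle look unchanged in the top view.

**Disagreements:** the three cameras placed the wedge's grip block up to 8 mm apart, so I used a middle value and the grasp held. I did not measure the force between wedge and rail; I inferred that the wedge carries the rail from the lift and from 2 to 3 N of reaction on the tool.

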